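# Change over the jar-filling fixture and load it

## Robot

A 6-joint arm with a two-finger parallel gripper is mounted at the origin on the work surface. World frame = base frame: x ahead of the robot, y to its left, z up, the work surface at z = 0. Lengths are in m, angles in rad, forces in N, time in s.
With the tool pointing down it reaches from about 0.325 to 0.9 m from the base axis. Payload 6.1 kg.
Tool frame: the origin (TCP) lies on the centre line of the jaws, within the pads' length; the fingertips stand 11 mm ahead of it and the grasp point (between the pads) lies 8 mm behind it; z points along the fingers, y is the line along which they close (so a half turn about z gives the same grasp; the last joint's range is limited). The gripper opens to 85 mm and grips with 20 to 120 N. Pads are 22 mm wide; open, the fingers measure 114 mm over their backs; the gripper's body (76 mm by 85 mm) begins 54 mm behind the grasp point. The pads swing forward as they close: fully open they stand 13 mm farther back than shut.
Start: joints at [-1.461, 0.22, 1.526, -0, 1.395, -0.126], TCP at [0.146, -0.608, 0.242] pointing down, gripper open.
Joint ranges: [-2.98, 2.98], [-0.91, 2.08], [0.09, 2.57], [-1.24, 4.39], [0.2, 2.65], [-2.68, 2.68]. Speed limits (rad/s): [2.57, 2.57, 3.01, 3.14, 3.14, 3.14].

## Interface

Orientations are given as a rotation vector (axis times angle).
In Python, from workcell import robot gives the robot as it stands.
- The arm moves only by the shell command python3 inch.py 'ROWS' [OPENING]. ROWS is a JSON list of rows, 1 to 8 of them, each an object with the fields x, y, z (the shift in m), spin (a turn about the tool's z in rad); a field left out counts as zero; each row shifts and turns the commanded pose from where the row before left it, along the tool's axes as they then stand; what a row does not reach is not made up. A row lasts 1/10 s, in which the tool goes at most 0.05 m and 0.15 rad, less where a joint would pass 70% of its speed; a pose out of reach is approached as far as the arm can. OPENING is the opening from 0.0 (shut) to 1.0 (fully open), set as the command begins (- or left out keeps the last). The fingers move at their own pace and stop on an object; the grip force is fixed at half the most. Time passes only in rows, so rows that do not move let the fingers close. It prints the time, the measured TCP pose, the force, the opening and the grip force at its end. Input that does not fit is refused with a message, and nothing moves.
- robot.read_state(): the state, without advancing time (a new reading comes with each control period).
- robot.read_camera(name): name is "scene" or "top" or "wrist"; returns the picture (384x512x3 uint8, red, green, blue); there is no depth.
- robot.calibration(name): a dict with "K" (3x3 intrinsics, pixels), "k1" (the pictures are not rectified: a ray, as slopes to the right and down, at radius r is drawn at 1 + k1 r^2 times it, then the intrinsics apply), "rvec" (rotation vector, rad) and "tvec" (3), from world to camera coordinates, as OpenCV has them; the wrist camera has in their place "hand_eye" (4x4, takes a point from camera to tool coordinates, whose origin is the TCP and whose axes are the flange's). Camera axes: x right, y down, z forward; pixel columns grow to the right and rows downward; lengths in m; the calibration is good to about 2 mm. A picture is of the moment at which its call begins: read the wrist's pose just before it. calibration takes no time and is no camera call.
- robot.finish_job(): hands the job in; it is judged then, once.
The state is a dict: "clock": time; "q": joint angles; "joint_vel": joint speeds; "effort": joint torques, N m; "ee_pos": TCP position; "tcp_rot": TCP orientation; "wrist_force": force on the tool from outside, world axes, zero at the start; "wrist_torque": the same for the moment, N m; "gripper_width": opening from 0.0 (shut) to 1.0 (fully open); "grasp_force": force on a finger pad.
Only numpy, scipy, OpenCV 4.12 (cv2) and the standard library are available. Lean on these libraries where they do the work, as an engineer would, in place of code of your own. Each camera call takes 0.05 s, during which the arm holds its last target. There are 200 camera calls.

## Task

Slide the white jar plate along the fixture, without lifting it clear of the ledge, until its four small holes drop over the locating pins and it lies flat on the deck. Then unfold the crank's grip upright, wind the crank clockwise to its stop (two full turns) so the hold-down bar closes over the plate, and fold the grip flat again. Stand every empty open jar upright in a round nest of the plate, fully down on the deck, one to a nest; leave the capped jars, can, lids, scoop and wrench where they are.

Things in the scene. Friction and masses are not known exactly. Their poses are not given: they have to be found in the camera images.
- fixture: Fixed filling fixture, aluminium slab 285 x 400 x 30 mm; place and yaw vary. Origin on the table under the centre of the plate's seat; x away from the robot, y along the plate towards the grey crank gearbox (110 x 100 x 70 mm, under the hub), z up. Deck top at z 30 mm.
- seat (a point): Centre of the plate's seat on the deck (fixture origin raised 30 mm), axes as the fixture: where the plate's origin must end, axes the same way. Four pins, 12 mm diameter, stand 10 mm above the deck (bullet-nosed: the top 6 mm is a half ball) at (x,y) = (10,148), (10,-148), (-36,168), (-36,-168) mm from it.
- ledge (a point): Middle of the white entry ledge's top edge where it steps down to the deck (x -53 mm from the seat, z 40 mm). The ledge is as high as the pins and covers x -165 to -53 mm, y -200 to 200 mm of the fixture: the plate starts on it and can slide level over the ledge and pin tops.
- plate: Loose white jar plate, 96 (x) x 364 (y) x 8 mm, about 0.45 kg, starting on the ledge 75 to 105 mm short of the seat and up to 0.12 rad askew. Origin at the centre of its underside, axes as the fixture's when seated. Four round nests, 59 mm diameter, on its y axis; four 16 mm holes where the pins are. Seated, its top is 8 mm above the deck.
- handle (a point): Point on the plate's black upright handle fin, 5 mm above the middle of it (at plate x -40, y 0, z 30 mm). The fin is 10 mm thick (x), 44 mm long (y) and stands 34 mm above the plate's top (plate z 8 to 42 mm).
- nest0 (a point): Centre of nest 0 of the plate (plate y -99 mm), at the plate's underside; axes as the plate.
- nest1 (a point): Centre of nest 1 of the plate (plate y -33 mm), at the plate's underside; axes as the plate.
- nest2 (a point): Centre of nest 2 of the plate (plate y 33 mm), at the plate's underside; axes as the plate.
- nest3 (a point): Centre of nest 3 of the plate (plate y 99 mm), at the plate's underside; axes as the plate.
- crank (a joint): Crank angle, rad, 0 at start, grows clockwise seen from above, stop at 12.57 (two turns). The arm is 60 mm from hub axis to grip hinge; at 0 it points along fixture -x. Turning it takes about 2 N at the grip; it stays where left. It drives the steel hold-down bar 2 mm per rad: closed, it overlaps the seated plate's far edge by 9 mm, 2.5 mm above it.
- fold (a joint): Angle of the crank's folding grip: 0 folded flat inward along the arm over the hub, 1.57 upright (stop, working position). It stays where left (0.06 N m hinge friction).
- hub (a point): Point on the crank's vertical axis, at the height of the grip's hinge (104 mm above the table).
- hinge (a point): Hinge of the folding grip, at the end of the crank arm, 60 mm from the hub axis, 104 mm above the table. The hinge axis is level and square to the arm.
- grip (a point): Point on the axis of the black round grip (a sleeve, 18 mm diameter, from 8 to 66 mm from the hinge, free to spin on its spindle), 54 mm from the hinge: near the hub and 104 mm high when folded, 158 mm high, above the hinge when upright. The arm under it is 18 mm wide, its top 15 mm below the folded grip's axis.
- jar0: Empty open white jar with a plain green band, 50 mm outside diameter, 80 mm high, 3 mm wall, 0.08 kg; one of two to four present, standing on the table. Origin at the centre of its underside, z up through its mouth.
- jar1: Empty open white jar with a plain green band, 50 mm outside diameter, 80 mm high, 3 mm wall, 0.08 kg; one of two to four present, standing on the table. Origin at the centre of its underside, z up through its mouth.
- jar2: Empty open white jar with a plain green band, 50 mm outside diameter, 80 mm high, 3 mm wall, 0.08 kg; one of two to four present, standing on the table. Origin at the centre of its underside, z up through its mouth.
- jar3: Empty open white jar with a plain green band, 50 mm outside diameter, 80 mm high, 3 mm wall, 0.08 kg; one of two to four present, standing on the table. Origin at the centre of its underside, z up through its mouth.
- fulljar: Bystander: large capped jar, 76 mm diameter, 120 mm high. Origin under its centre.
- fulljar2: Bystander: a second large capped jar, the same. Origin under its centre.
- can: Bystander: metal can, 70 mm diameter, 100 mm high. Origin under its centre.
- wrench: Bystander: steel wrench, 180 mm long along its x. Origin under its centre.
- scoop: Bystander: scoop, 200 mm long along its x. Origin under its centre.
- lids: Bystander: stack of white lids, 64 mm diameter, 24 mm high. Origin under its centre.

How it is judged:
By the outcome, as a careful person would: the job done as asked, in the order asked, and still so for the second after the job is handed in, with the robot touching nothing.
Of jar0, jar1, jar2, jar3 only 2 to 4 are there at a start; the rules pass over those that are not, and their reading is None.
At some moment in a run one of jar0, jar1, jar2, jar3 may be knocked a few centimetres aside while the robot is not near it.
It also fails if it takes over 210 s, if anything falls off the work surface, if the arm or the gripper's body presses on something with over 40 N, if the wrist force passes 120 N, or if a joint passes its speed limit or range.

## Working session

There is one attempt and no reset: what is moved stays moved. The work goes in short steps, Python scripts to look and compute and a shell command to move; the robot and the scene stay as the last step left them, time stands still between calls to the robot, and variables do not carry over. Pictures are saved under pics/ and viewed, at most 14 in all, crops included, and the job is handed in when it is done.

```bash
ls; mkdir -p pics; python3 - <<'E'
from workcell import robot
import cv2,numpy as np
for n in ("scene","top"):
    im=robot.read_camera(n); cv2.imwrite(f"pics/{n}0.png",im[:,:,::-1])
    print(n,robot.calibration(n))
print(robot.calibration("wrist"))
print(robot.read_state())
E
```

```text
inch.py
pics
workcell.py
scene {'K': array([[390.91702361,   0.        , 255.72479466],
       [  0.        , 390.91702361, 192.38179315],
       [  0.        ,   0.        ,   1.        ]]), 'k1': -0.13146204104102258, 'rvec': array([ 1.3479138 ,  2.39689113, -0.75118506]), 'tvec': array([ 0.27898366, -0.3397347 ,  1.42510531])}
top {'K': array([[446.65173044,   0.        , 258.15485847],
       [  0.        , 446.65173044, 187.31952409],
       [  0.        ,   0.        ,   1.        ]]), 'k1': 0.05533182397605948, 'rvec': array([ 2.14842853, -2.20183877,  0.07353329]), 'tvec': array([0.02928407, 0.52620383, 1.6073193 ])}
{'K': array([[325.56226382,   0.        , 254.56605881],
       [  0.        , 325.56226382, 196.22683529],
       [  0.        ,   0.        ,   1.        ]]), 'k1': -0.012395443264538498, 'hand_eye': array([[-8.92350894e-04, -9.62080235e-01, -2.72765146e-01,
         6.87369734e-02],
       [ 9.99999493e-01, -7.31411475e-04, -6.91708307e-04,
        -5.56480091e-04],
       [ 4.65975334e-04, -2.72765625e-01,  9.62080400e-01,
        -1.30744933e-01],
       [ 0.00000000e+00,  0.00000000e+00,  0.00000000e+00,
         1.00000000e+00]])}
{'clock': 0.1, 'q': array([-1.46109672e+00,  2.21192671e-01,  1.52753741e+00, -2.45519490e-05,
        1.39471900e+00, -1.26144268e-01]), 'joint_vel': array([ 7.79137927e-05, -3.79837196e-04, -2.00365339e-03,  1.25764578e-03,
        3.14605860e-04,  7.56998638e-04]), 'effort': array([ 1.69755214e-03, -4.98246431e+01, -3.90544188e+01, -2.23554730e-04,
        5.65015755e-03, -1.09875554e-06]), 'ee_pos': array([ 0.14594038, -0.60715298,  0.24125896]), 'tcp_rot': array([-3.11793065e+00, -3.69393028e-01,  1.39773974e-05]), 'wrist_force': array([-0.31670882,  0.16344996,  0.42837051]), 'wrist_torque': array([-0.03485365, -0.02406853, -0.01275762]), 'grasp_force': 0.0, 'gripper_width': 1.003119018246896}
```
View pics/scene0.png

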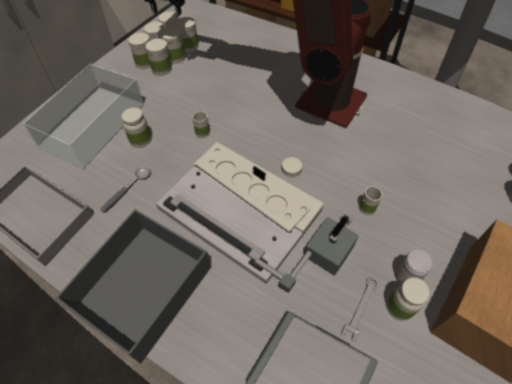

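View pics/top0.png

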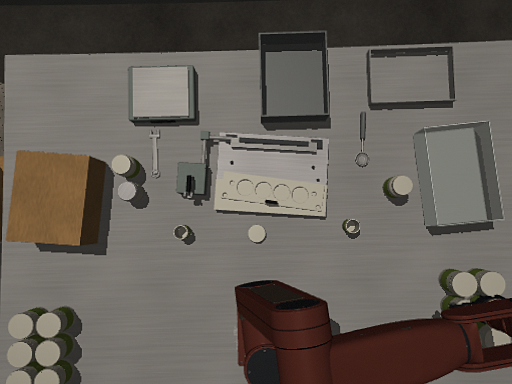

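The top view shows the fixture with its plate at (272,190), the crank box at (192,180), open jars at (183,232) and (351,227), and a lid stack at (257,233). The full jars, can, wrench and scoop lie around them. I'll enlarge the fixture.

```bash
cat > h.py <<'E'
import cv2,numpy as np
from scipy.spatial.transform import Rotation as R
from workcell import robot
def cam(n,st=None):
    c=robot.calibration(n)
    if n=="wrist":
        st=st or robot.read_state()
        T=np.eye(4);T[:3,:3]=R.from_rotvec(st["tcp_rot"]).as_matrix();T[:3,3]=st["ee_pos"]
        T=T@c["hand_eye"]; return c["K"],c["k1"],T[:3,:3],T[:3,3]
    Rm=R.from_rotvec(c["rvec"]).as_matrix()
    return c["K"],c["k1"],Rm.T,-Rm.T@c["tvec"]
def ray(cm,px):
    K,k1,Rw,o=cm
    p=cv2.undistortPoints(np.array([[px]],float),K,np.array([k1,0,0,0.]))[0,0]
    return o,Rw@np.array([p[0],p[1],1])
def onz(cm,px,z):
    o,d=ray(cm,px); return (o+d*(z-o[2])/d[2])[:3]
def proj(cm,P):
    K,k1,Rw,o=cm
    return cv2.projectPoints(np.array([P],float),cv2.Rodrigues(Rw.T)[0],-Rw.T@o,K,np.array([k1,0,0,0.]))[0].reshape(2)
def shot(n,name):
    st=robot.read_state(); im=robot.read_camera(n)[:,:,::-1].copy()
    cv2.imwrite(f"pics/{name}.png",im); return im,cam(n,st)
def totool(v,st=None):
    st=st or robot.read_state()
    return R.from_rotvec(st["tcp_rot"]).as_matrix().T@np.asarray(v)
E
python3 - <<'E'
import cv2
a=cv2.imread("pics/top0.png")[120:250,165:365]
cv2.imwrite("pics/topc.png",cv2.resize(a,None,fx=4,fy=4,interpolation=cv2.INTER_CUBIC))
E
```

View pics/topc.png

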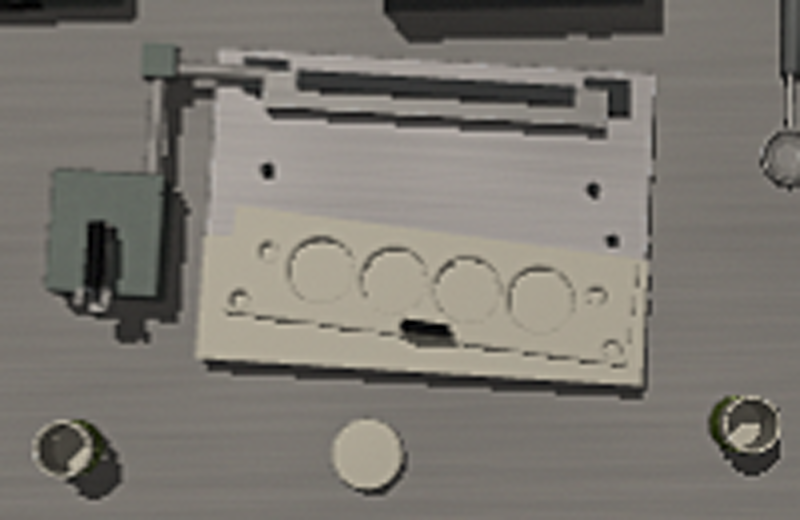

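The enlarged crop shows three pins at (268,171), (593,190) and (612,240), and plate holes at (268,250), (595,296), (238,299) and (612,349). The handle fin is at (428,328) and the folded grip at (97,250).

```bash
cat >> h.py <<'E'
def fit(loc,W):
    loc=np.array(loc,float)[:,:2];W=np.array(W)[:,:2]
    a=loc@[1,1j];b=W@[1,1j]
    r=np.vdot(a-a.mean(),b-b.mean());th=np.angle(r);t=b.mean()-np.exp(1j*th)*a.mean()
    res=abs(np.exp(1j*th)*a+t-b)
    return t.real,t.imag,th,res
HO=np.array([[10,148],[10,-148],[-36,168],[-36,-168]])/1000
E
python3 - <<'E'
from h import *
np.set_printoptions(precision=4,suppress=True)
c=cam("top"); u=lambda x,y:((x+.5)/4-.5+165,(y+.5)/4-.5+120)
pins=[onz(c,u(*p),.040) for p in [(268,171),(593,190),(612,240)]]
print(fit(HO[[0,1,3]],pins))
h=[onz(c,u(*p),.046) for p in [(268,250),(595,296),(238,299),(612,349)]]
print(fit(HO,h))
for p in [(64,448),(748,425)]: print("jar",onz(c,u(*p),.08))
print("lids",onz(c,u(369,455),.024))
st=robot.read_state();print(R.from_rotvec(st["tcp_rot"]).as_matrix())
E
```

```text
(np.float64(0.5963374774034212), np.float64(-0.03509144277897092), np.float64(-0.08237724288052602), array([0.0016, 0.0009, 0.0015]))
(np.float64(0.5115955946855105), np.float64(-0.03344057909810744), np.float64(-0.16087348367107288), array([0.0007, 0.0006, 0.0008, 0.0009]))
jar [0.374  0.2896 0.08  ]
jar [ 0.3798 -0.3054  0.08  ]
lids [0.36   0.0249 0.024 ]
[[ 0.9723  0.2337 -0.0002]
 [ 0.2337 -0.9723  0.0018]
 [ 0.0002 -0.0018 -1.    ]]
```

```bash
python3 inch.py '[{"x":0.034, "y":-0.034, "z":-0.012}, {"x":0.034, "y":-0.034, "z":-0.012}, {"x":0.034, "y":-0.034, "z":-0.012}, {"x":0.034, "y":-0.034, "z":-0.012}, {"x":0.034, "y":-0.034, "z":-0.012}, {"x":0.034, "y":-0.034, "z":-0.012}, {"x":0.034, "y":-0.034, "z":-0.012}, {"x":0.034, "y":-0.034, "z":-0.012}]' 1.0
python3 inch.py '[{"x":0.034, "y":-0.034, "z":-0.012}, {"x":0.034, "y":-0.034, "z":-0.012}, {"x":0.034, "y":-0.034, "z":-0.012}, {"x":0.034, "y":-0.034, "z":-0.012}, {"x":0.034, "y":-0.034, "z":-0.012}, {"x":0.034, "y":-0.034, "z":-0.012}, {"x":0.034, "y":-0.034, "z":-0.012}, {}]'
python3 inch.py '[{"spin":-0.146}, {"spin":-0.146}, {"spin":-0.146}, {"spin":-0.146}, {"spin":-0.146}, {"spin":-0.146}, {"spin":-0.146}, {"spin":-0.146}]'
python3 inch.py '[{}, {}]'
python3 - <<'E'
from h import *
np.set_printoptions(precision=4,suppress=True)
im,c=shot("wrist","w1"); im,c=shot("top","top1"); im,c=shot("scene","scene1")
st=robot.read_state();print(st["ee_pos"],st["q"],R.from_rotvec(st["tcp_rot"]).as_matrix())
E
```

```text
clock: 0.9
ee_pos: [0.3474, -0.2778, 0.3385]
tcp_rot: [-3.12, -0.369, -0.0]
wrist_force: [1.0, -0.3, 0.7]
gripper_width: 0.998
grasp_force: 0.0
clock: 1.7
ee_pos: [0.5247, 0.0121, 0.423]
tcp_rot: [-3.117, -0.379, -0.003]
wrist_force: [-0.4, -1.0, -0.4]
gripper_width: 1.002
grasp_force: 0.0
clock: 2.5
ee_pos: [0.5223, 0.0067, 0.4216]
tcp_rot: [-2.393, -2.034, 0.002]
wrist_force: [0.4, 0.3, 0.1]
gripper_width: 1.001
grasp_force: 0.0
clock: 2.7
ee_pos: [0.5225, 0.007, 0.4219]
tcp_rot: [-2.403, -2.023, 0.001]
wrist_force: [-0.6, 0.3, 0.1]
gripper_width: 1.001
grasp_force: 0.0
[0.5226 0.0072 0.4222] [-0.1372 -0.0799  1.5122 -0.0001  1.7095  0.0323] [[ 0.1687  0.9857 -0.0003]
 [ 0.9857 -0.1687 -0.    ]
 [-0.0001 -0.0002 -1.    ]]
```

View pics/w1.png

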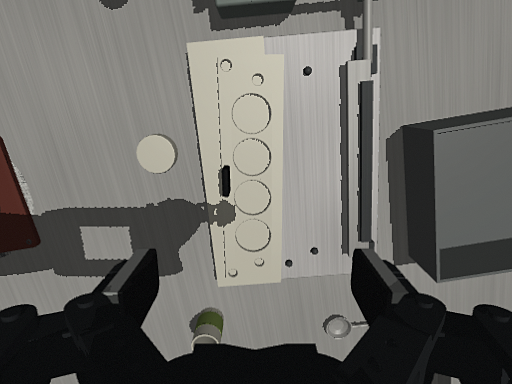

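View pics/top1.png

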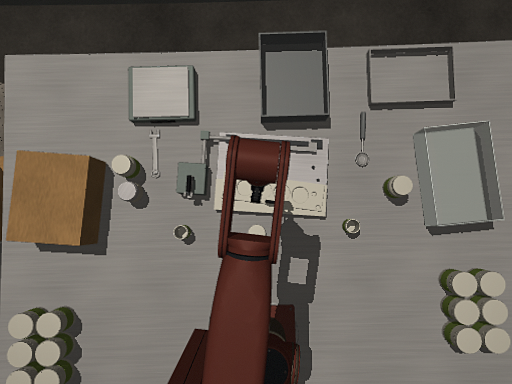

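Two open jars only; the other groups in the top view are capped. In the wrist view the pins are at (307,71), (314,251) and (289,263), the holes at (226,65), (258,79), (233,272) and (259,262), and the fin at (225,181).

```bash
python3 - <<'E'
from h import *
np.set_printoptions(precision=4,suppress=True)
im=cv2.imread("pics/w1.png"); g=cv2.cvtColor(im,6); c=cam("wrist")
def blob(p,r=8,thr=70):
    x,y=p; s=g[y-r:y+r+1,x-r:x+r+1]; yy,xx=np.where(s<thr); return (x-r+xx.mean(),y-r+yy.mean(),len(xx)) if len(xx) else p
pp=[blob(p) for p in [(307,71),(314,251),(289,263)]]; print(pp)
for z in(.035,.040): print(fit(HO[[0,1,3]],[onz(c,p[:2],z) for p in pp]))
print(fit(HO,[onz(c,p,.045) for p in [(258,79),(259,262),(226,65),(233,272)]]))
n=[onz(c,p,.048) for p in [(253,236),(252.5,197),(251.5,156.5),(251,113.5)]]
print(fit([[0,-.099],[0,-.033],[0,.033],[0,.099]],n))
f=blob((225,181),18,50);print(f,onz(c,f[:2],.07))
a=im[30:290,170:400];cv2.imwrite("pics/w1c.png",cv2.resize(a,None,fx=2.3,fy=2.3,interpolation=2))
st=cam("scene"); im=cv2.imread("pics/scene1.png")
E
```

```text
[(np.float64(306.6190476190476), np.float64(70.96825396825398), 63), (np.float64(313.8378378378378), np.float64(250.43243243243242), 37), (np.float64(288.2972972972973), np.float64(262.7027027027027), 37)]
(np.float64(0.5961085913337746), np.float64(-0.034913956584848714), np.float64(-0.08451759589124833), array([0.0019, 0.0008, 0.0012]))
(np.float64(0.5956048418824711), np.float64(-0.033311794686770674), np.float64(-0.08451759589124858), array([0.0039, 0.0017, 0.0023]))
(np.float64(0.5108645909348353), np.float64(-0.034544932473434056), np.float64(-0.1598202137174038), array([0.0004, 0.0009, 0.0003, 0.0006]))
(np.float64(0.5105535596188907), np.float64(-0.033921465356258854), np.float64(-0.15569711266879163), array([0.0009, 0.0009, 0.0006, 0.0005]))
(np.float64(225.48305084745763), np.float64(180.66525423728814), 236) [ 0.4709 -0.0271  0.07  ]
```

```bash
python3 inch.py '[{"x":-0.022, "y":-0.022, "z":0.02, "spin":-0.012}, {"x":-0.021, "y":-0.022, "z":0.03}, {"z":0.04}, {"z":0.04}, {"z":0.04}, {"z":0.04}, {"z":0.03}, {"z":0.02}]' 1.0
python3 inch.py '[{"z":0.01}, {}, {}]'
python3 - <<'E'
from h import *
np.set_printoptions(precision=4,suppress=True)
st=robot.read_state();print(st["ee_pos"],totool(np.array([.4713,-.0279,.064])-st["ee_pos"],st),R.from_rotvec(st["tcp_rot"]).as_matrix()[:,0])
im,c=shot("wrist","w2")
E
```

```text
clock: 3.65
ee_pos: [0.4709, -0.0277, 0.1595]
tcp_rot: [-2.386, -2.039, 0.003]
wrist_force: [-0.4, -0.7, -0.9]
gripper_width: 0.999
grasp_force: 0.0
clock: 3.95
ee_pos: [0.4731, -0.0282, 0.1534]
tcp_rot: [2.386, 2.042, 0.001]
wrist_force: [0.0, -0.5, -0.7]
gripper_width: 0.996
grasp_force: 0.0
[ 0.4731 -0.0282  0.1534] [ 0.     -0.002   0.0894] [ 0.1548  0.9879 -0.0001]
```

View pics/w2.png

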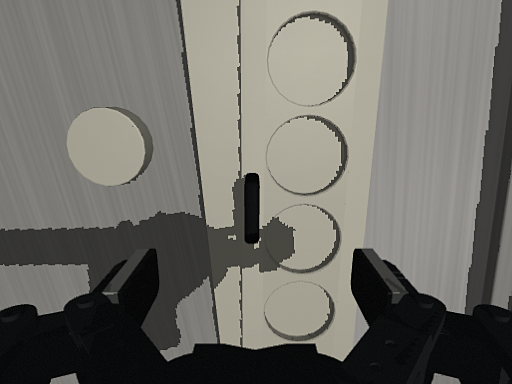

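The fin at (252,208) sits centred between the open pads. Next I descend and grip.

```bash
python3 inch.py '[{"y":-0.002, "z":0.03}, {"z":0.03}, {"z":0.02}, {"z":0.009}, {}, {}]' 1.0
python3 inch.py '[{}, {}, {}, {}, {}, {}, {}, {}]' 0.0
```

```text
clock: 4.6
ee_pos: [0.4717, -0.028, 0.0647]
tcp_rot: [2.385, 2.042, 0.002]
wrist_force: [-0.3, -0.5, 0.3]
gripper_width: 0.999
grasp_force: 0.0
clock: 5.4
ee_pos: [0.4709, -0.0279, 0.0636]
tcp_rot: [2.386, 2.042, 0.001]
wrist_force: [1.1, -1.2, 2.4]
gripper_width: 0.109
grasp_force: 59.2
```

```bash
python3 inch.py '[{"spin":-0.025}, {"spin":-0.025}, {"spin":-0.025}, {"y":0.005}, {"y":0.01}, {"y":0.01}, {}]'
python3 inch.py '[{"x":0.001, "y":0.01}, {"x":0.001, "y":0.01}, {"x":0.001, "y":0.01}, {"y":0.01}, {"y":0.005}, {}, {}]'
python3 - <<'E'
from h import *
np.set_printoptions(precision=4,suppress=True)
st=robot.read_state();print(st["ee_pos"],totool(np.array([.5561,-.0312,.064])-st["ee_pos"],st),R.from_rotvec(st["tcp_rot"]).as_matrix()[:,0])
im,c=shot("top","top3")
a=im[120:250,165:365]
cv2.imwrite("pics/top3c.png",cv2.resize(a,None,fx=4,fy=4,interpolation=cv2.INTER_CUBIC))
E
```

```text
clock: 6.1
ee_pos: [0.4943, -0.0296, 0.0636]
tcp_rot: [-2.304, -2.132, 0.004]
wrist_force: [-7.3, 0.5, 13.7]
gripper_width: 0.103
grasp_force: 61.1
clock: 6.8
ee_pos: [0.5384, -0.0299, 0.0636]
tcp_rot: [-2.303, -2.131, 0.005]
wrist_force: [-9.8, 1.2, 16.0]
gripper_width: 0.103
grasp_force: 61.2
[ 0.5384 -0.0299  0.0636] [ 0.      0.0178 -0.0005] [0.0772 0.997  0.0002]
```

View pics/top3c.png

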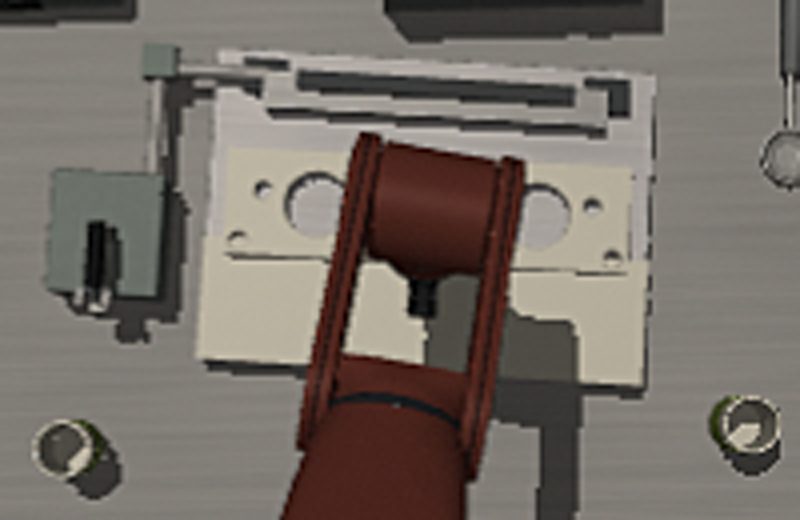

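The plate has slid most of the way: its holes are at (263,189), (593,205), (237,237) and (612,257), about 15 crop pixels short of the pins. The left near pin is still hidden.

```bash
python3 - <<'E'
from h import *
c=cam("top"); u=lambda x,y:((x+.5)/4-.5+165,(y+.5)/4-.5+120)
for z in(.044,.047):
  h=[onz(c,u(*p),z) for p in [(263,189),(593,205),(237,237),(612,257)]]
  print(fit(HO,h))
for z in(.035,.04):
  print(fit(HO[[0,1,3]],[onz(c,u(*p),z) for p in [(268,171),(593,190),(612,240)]]))
E
```

```text
(np.float64(0.5807740075516558), np.float64(-0.032528642760870426), np.float64(-0.0773390711571046), array([0.00079964, 0.0011709 , 0.00125561, 0.00020882]))
(np.float64(0.5804547540951176), np.float64(-0.032471708637957855), np.float64(-0.0773390711571047), array([0.00080399, 0.00088915, 0.00101163, 0.00018676]))
(np.float64(0.5969262192707837), np.float64(-0.03536980384644175), np.float64(-0.0823772428805262), array([0.00096927, 0.00077167, 0.00118238]))
(np.float64(0.5963374774034212), np.float64(-0.03509144277897092), np.float64(-0.08237724288052602), array([0.00160193, 0.00090638, 0.00150307]))
```

```bash
python3 inch.py '[{"x":-0.001, "y":0.005, "spin":0.005}, {"x":-0.0005, "y":0.005}, {"y":0.003}, {}, {}]' 
python3 inch.py '[{"y":0.001}, {}]'|head -4
python3 inch.py '[{"y":0.001}, {}]'|head -4
python3 inch.py '[{"y":0.001}, {}]'|head -4
python3 - <<'E'
from h import *
im,c=shot("top","top4")
a=im[120:250,165:365]
cv2.imwrite("pics/top4c.png",cv2.resize(a,None,fx=4,fy=4,interpolation=cv2.INTER_CUBIC))
E
```

```text
clock: 7.35
ee_pos: [0.5517, -0.0324, 0.0635]
tcp_rot: [-2.308, -2.127, 0.004]
wrist_force: [-5.8, 1.3, 10.7]
gripper_width: 0.104
grasp_force: 60.6
clock: 7.55
ee_pos: [0.5532, -0.0326, 0.0626]
tcp_rot: [-2.31, -2.126, 0.002]
wrist_force: [0.9, 0.6, -4.6]
clock: 7.75
ee_pos: [0.5541, -0.0328, 0.0619]
tcp_rot: [-2.311, -2.124, 0.002]
wrist_force: [0.5, 0.8, -4.2]
clock: 7.95
ee_pos: [0.5558, -0.0331, 0.0626]
tcp_rot: [-2.313, -2.125, 0.001]
wrist_force: [-0.2, 1.0, -4.6]
```

View pics/top4c.png

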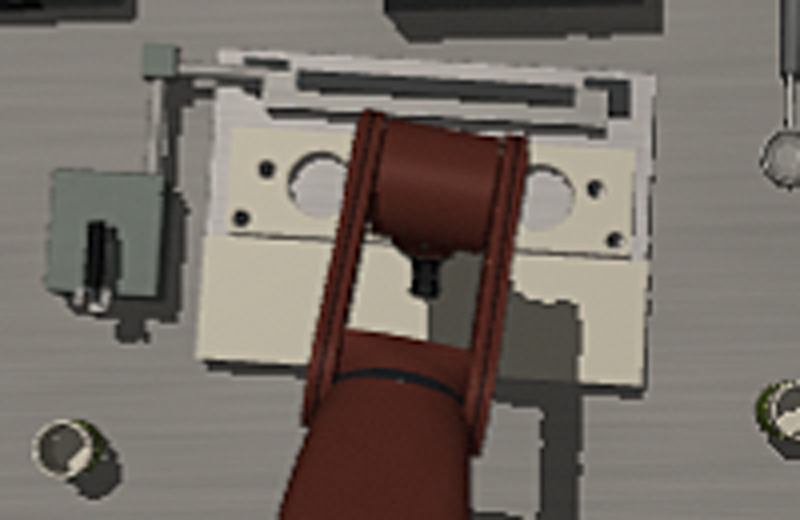

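The pins now show inside all four holes and the arm is carrying the plate's weight. The right jar has been knocked to about (785,412) in the crop. I lower the plate.

```bash
for i in 1; do python3 inch.py '[{"z":0.003}, {"z":0.003}, {}]'|head -4
python3 inch.py '[{"z":0.002}, {"z":0.001}, {"z":0.001}, {}]'|head -4; done
```

```text
clock: 8.3
ee_pos: [0.556, -0.0331, 0.0567]
tcp_rot: [-2.313, -2.125, 0.0]
wrist_force: [0.7, -0.1, -5.3]
clock: 8.7
ee_pos: [0.5562, -0.0332, 0.0536]
tcp_rot: [-2.314, -2.125, 0.0]
wrist_force: [-2.4, 0.8, -1.1]
```

```bash
python3 inch.py '[{"z":0.002}, {}, {}]'|head -4
python3 inch.py '[{}, {}, {}, {}, {}, {}]' 1.0
python3 inch.py '[{"z":-0.02}, {"z":-0.04}, {"z":-0.04}, {"z":-0.05}, {"z":-0.05}, {"z":-0.05}, {"z":-0.04}, {}]' 
python3 inch.py '[{"z":-0.04}, {}, {}]' 
python3 - <<'E'
from h import *
im,c=shot("wrist","w5")
a=im[0:384,100:500]
cv2.imwrite("pics/w5c.png",cv2.resize(a,(625,600),interpolation=cv2.INTER_CUBIC))
print(robot.read_state()["ee_pos"])
shot("scene","scene5");shot("top","top5")
E
```

```text
clock: 9.0
ee_pos: [0.5562, -0.0332, 0.0536]
tcp_rot: [-2.313, -2.125, 0.001]
wrist_force: [-10.8, 1.2, 15.7]
clock: 9.6
ee_pos: [0.5563, -0.0332, 0.0512]
tcp_rot: [-2.314, -2.125, -0.0]
wrist_force: [0.2, -0.5, -0.2]
gripper_width: 0.999
grasp_force: 0.0
clock: 10.4
ee_pos: [0.559, -0.0337, 0.3494]
tcp_rot: [2.306, 2.118, 0.012]
wrist_force: [0.3, -0.4, -0.0]
gripper_width: 1.004
grasp_force: 0.0
clock: 10.7
ee_pos: [0.5567, -0.0333, 0.3816]
tcp_rot: [2.313, 2.124, 0.001]
wrist_force: [0.1, -0.0, -0.1]
gripper_width: 0.996
grasp_force: 0.0
[ 0.55614973 -0.03314826  0.38029818]
```

View pics/w5c.png

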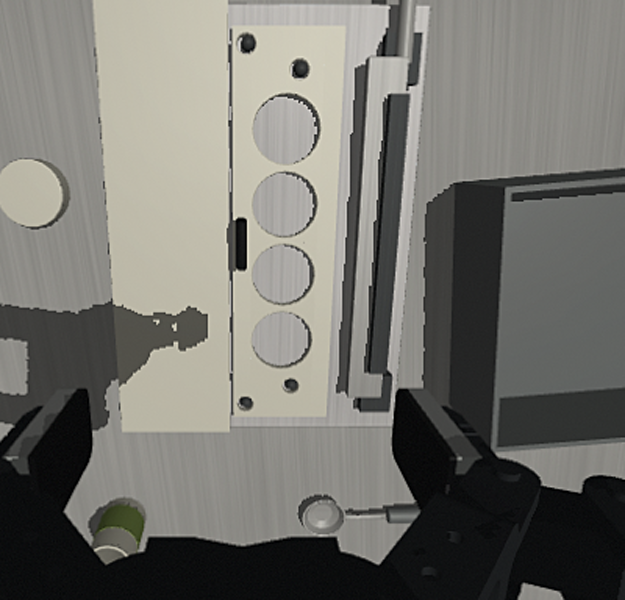

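The plate lies seated, with a pin in each hole at crop (247,43), (299,68), (290,384) and (245,402). Next I measure the crank and the plate pose.

```bash
python3 - <<'E'
from h import *
np.set_printoptions(precision=4,suppress=True)
c=cam("wrist")
n=[onz(c,(100+.64*x,.64*y),.0375) for x,y in [(281,338.5),(282.5,273.5),(283.5,204),(285.5,129)]]
print("plate",fit([[0,-.099],[0,-.033],[0,.033],[0,.099]],n))
c=cam("top"); u=lambda x,y:((x+.5)/4-.5+165,(y+.5)/4-.5+120)
print("grip far",onz(c,u(96,223),.112),"near",onz(c,u(97,283),.112),"hinge",onz(c,u(92,300),.104))
print(robot.read_state()["q"])
E
```

```text
plate (np.float64(0.592672379793671), np.float64(-0.035301278822183826), np.float64(-0.08469354997866492), array([0.0015, 0.0007, 0.0006, 0.0016]))
grip far [0.5669 0.2543 0.112 ] near [0.5149 0.254  0.112 ] hinge [0.5009 0.2598 0.104 ]
[-0.2011  0.0055  1.507   0.      1.6319 -0.1161]
```

```bash
python3 inch.py '[{"x":0.04, "y":-0.008}, {"x":0.04, "y":-0.008, "z":0.01}, {"x":0.04, "y":-0.008, "z":0.01}, {"x":0.04, "y":-0.008, "z":0.01}, {"x":0.04, "y":-0.008, "z":0.01}, {"x":0.04, "y":-0.008, "z":0.01}, {}, {}]'
python3 - <<'E'
from h import *
im,c=shot("wrist","w6")
a=im[0:320,100:450]
cv2.imwrite("pics/w6c.png",cv2.resize(a,(700,640)[:2] and (656,600),interpolation=cv2.INTER_CUBIC))
print(robot.read_state()["ee_pos"],robot.read_state()["q"])
E
```

```text
clock: 11.65
ee_pos: [0.5279, 0.2106, 0.3295]
tcp_rot: [-2.311, -2.127, 0.005]
wrist_force: [1.3, -0.0, 0.3]
gripper_width: 0.999
grasp_force: 0.0
[0.52846372 0.20976323 0.33022344] [ 2.39497458e-01  4.35424306e-02  1.55795391e+00 -5.67645241e-04
  1.54198879e+00  3.23823361e-01]
```

View pics/w6c.png

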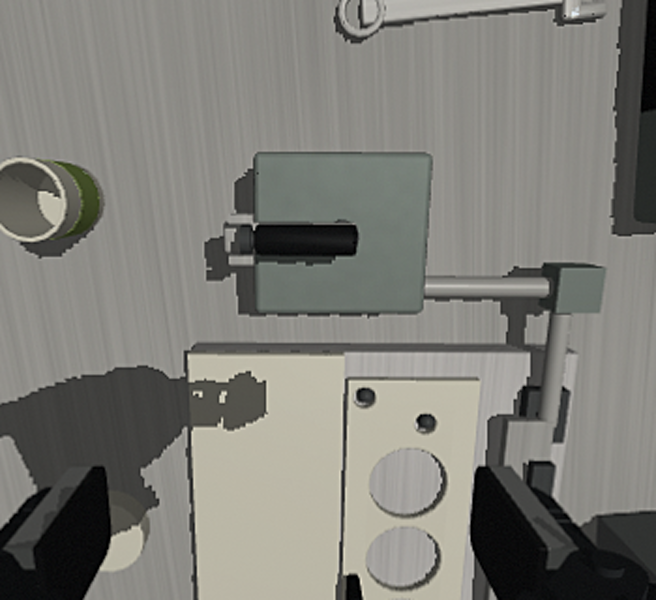

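The folded grip's sleeve runs from (255,238) to (357,240) in the crop, with the hinge bracket at (240,240). It lies over the gearbox top.

```bash
python3 - <<'E'
from h import *
np.set_printoptions(precision=4,suppress=True)
c=cam("wrist"); u=lambda x,y:(100+x*350/656,y*320/600)
im=cv2.imread("pics/w6.png"); g=im.max(axis=2)
m=(g[100:160,220:300]<45).astype(np.uint8)
n,l,s,ct=cv2.connectedComponentsWithStats(m); i=1+np.argmax(s[1:,4]); print(s[i]+[220,100,0,0,0],ct[i]+[220,100])
for p in [(255,238),(357,240)]: print(onz(c,u(*p),.104))
a,b=onz(c,u(255,238),.104),onz(c,u(357,240),.104)
d=(b-a)/np.linalg.norm(b-a); print(np.linalg.norm(b-a),np.arctan2(d[1],d[0]))
d=np.array([np.cos(-.083),np.sin(-.083),0]); m=(a+b)/2; print("hinge",m-.037*d,"hub",m+.023*d,"grip",m+.017*d)
print(onz(c,u(343,232),.07))
E
```

```text
[228 120  63  18 948] [261.3439 127.8935]
[0.5114 0.2571 0.104 ]
[0.5697 0.251  0.104 ]
0.05855656612405157 -0.10415781756024307
hinge [0.5037 0.2571 0.104 ] hub [0.5635 0.2522 0.104 ] grip [0.5575 0.2527 0.104 ]
[0.5646 0.254  0.07  ]
```

```bash
python3 inch.py '[{"spin":-0.143}, {"spin":-0.143}, {"spin":-0.143}, {"spin":-0.143}, {"spin":-0.143}, {"spin":-0.143}, {"spin":-0.143}, {"spin":-0.143}]' 1.0 >/dev/null
python3 inch.py '[{"spin":-0.143}, {"spin":-0.143}, {"spin":-0.143}, {}, {}]'
python3 - <<'E'
from h import *
np.set_printoptions(precision=4,suppress=True)
st=robot.read_state();print(st["q"],totool(np.array([.5575,.2527,.102])-st["ee_pos"],st),R.from_rotvec(st["tcp_rot"]).as_matrix()[:,0])
E
```

```text
clock: 13.0
ee_pos: [0.5292, 0.2089, 0.3314]
tcp_rot: [0.139, 3.138, -0.0]
wrist_force: [0.5, -0.6, -0.3]
gripper_width: 1.002
grasp_force: 0.0
[ 0.2375  0.0424  1.5569 -0.0002  1.5421 -1.245 ] [-0.0243  0.0461  0.2294] [-0.9961  0.0882 -0.0003]
```

```bash
python3 inch.py '[{"x":-0.012, "y":0.023, "z":0.02}, {"x":-0.0123, "y":0.0231, "z":0.03}, {"z":0.04}, {"z":0.04}, {"z":0.03}, {"z":0.02}, {}, {}]'
python3 - <<'E'
from h import *
np.set_printoptions(precision=4,suppress=True)
im,c=shot("wrist","w7")
st=robot.read_state();print(totool(np.array([.5575,.2527,.102])-st["ee_pos"],st))
for p in [(.5575,.2527,.104),(.5037,.257,.104)]: print(proj(c,p))
E
```

```text
clock: 13.8
ee_pos: [0.5571, 0.2536, 0.1517]
tcp_rot: [-0.133, -3.139, 0.0]
wrist_force: [-0.2, 0.3, 1.1]
gripper_width: 0.998
grasp_force: 0.0
[ 0.0004 -0.0013  0.0509]
[252.2965 228.3367]
[251.495  135.0062]
```

View pics/w7.png

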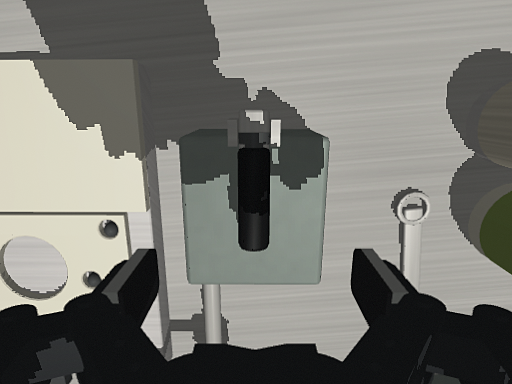

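The folded grip sits centred between the pads: column 254, sleeve rows 148–250, hinge near row 133. That matches my prediction, so I descend and grip.

```bash
python3 inch.py '[{"y":-0.001, "z":0.02}, {"z":0.02}, {"z":0.011}, {}]' 1.0
python3 inch.py '[{}, {}, {}, {}, {}, {}, {}, {}]' 0.0
python3 -c "
import numpy as np
t=np.radians(np.arange(0,91,11.25));print(np.round(np.diff(54*np.cos(t)),1),np.round(np.diff(54*np.sin(t)),1))"
```

```text
clock: 14.25
ee_pos: [0.5564, 0.2528, 0.0999]
tcp_rot: [-0.131, -3.138, 0.001]
wrist_force: [0.4, -1.2, 0.1]
gripper_width: 0.999
grasp_force: 0.0
clock: 15.05
ee_pos: [0.5571, 0.253, 0.1006]
tcp_rot: [0.13, 3.138, 0.0]
wrist_force: [0.9, -0.1, 1.6]
gripper_width: 0.189
grasp_force: 58.4
[ -1.   -3.1  -5.   -6.7  -8.2  -9.3 -10.1 -10.5] [10.5 10.1  9.3  8.2  6.7  5.   3.1  1. ]
```

```bash
python3 inch.py '[{"x":0.001, "z":-0.0105}, {}]'
python3 inch.py '[{"x":0.0031, "z":-0.0101}, {"x":0.005, "z":-0.0093}, {"x":0.0067, "z":-0.0082}, {}]'
python3 inch.py '[{"x":0.0082, "z":-0.0067}, {"x":0.0093, "z":-0.005}, {}]'
python3 inch.py '[{"x":0.0101, "z":-0.0031}, {"x":0.0105, "z":-0.001}, {}, {}]'
```

```text
clock: 15.25
ee_pos: [0.5548, 0.2531, 0.1102]
tcp_rot: [-0.13, -3.137, 0.0]
wrist_force: [-0.1, 1.8, -5.4]
gripper_width: 0.185
grasp_force: 59.3
clock: 15.65
ee_pos: [0.5375, 0.2546, 0.1372]
tcp_rot: [-0.129, -3.133, 0.001]
wrist_force: [-5.7, 5.1, -13.5]
gripper_width: 0.187
grasp_force: 60.2
clock: 15.95
ee_pos: [0.5211, 0.2558, 0.1494]
tcp_rot: [-0.129, -3.136, 0.001]
wrist_force: [-3.4, 3.8, -18.2]
gripper_width: 0.184
grasp_force: 59.5
clock: 16.35
ee_pos: [0.5033, 0.2574, 0.1549]
tcp_rot: [0.13, 3.138, 0.0]
wrist_force: [-0.4, 2.9, -13.5]
gripper_width: 0.168
grasp_force: 60.2
```

```bash
python3 inch.py '[{"x":0.003, "z":0.001}, {}, {}]'
python3 - <<'E'
from h import *
im,c=shot("scene","s8"); x,y=map(int,proj(c,(.53,.255,.12)))
cv2.imwrite("pics/s8c.png",cv2.resize(im[y-50:y+50,x-65:x+65],None,fx=5,fy=5,interpolation=2))
print(proj(c,(.5037,.257,.104))-(x-65,y-50))
E
```

```text
clock: 16.65
ee_pos: [0.5021, 0.2576, 0.1549]
tcp_rot: [0.13, 3.134, 0.001]
wrist_force: [5.3, 0.7, -7.2]
gripper_width: 0.17
grasp_force: 61.1
[69.66585345 46.99411186]
```

View pics/s8c.png

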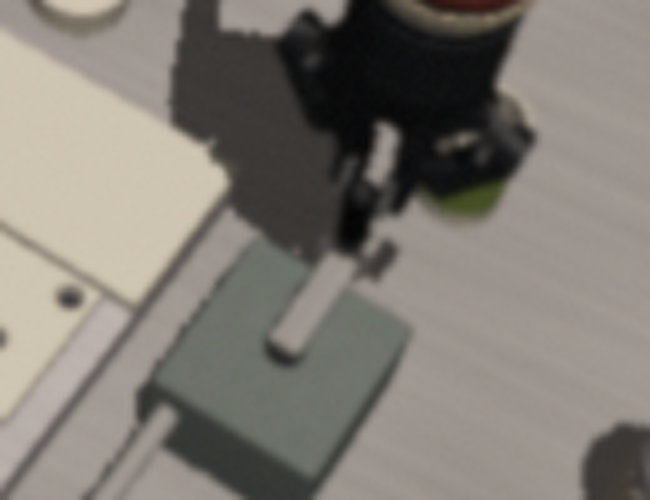

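The grip stands upright between the fingers above the arm end at (380,230). The plain arm runs to the hub at (285,350). I start winding at 15° per row.

```bash
python3 inch.py '[{"x":-0.002, "y":0.0155, "z":0.0005}, {"x":-0.006, "y":0.0145}, {"x":-0.0095, "y":0.0124}, {"x":-0.0124, "y":0.0095}, {"x":-0.0145, "y":0.006}, {"x":-0.0155, "y":0.002}]'
python3 - <<'E'
from h import *
np.set_printoptions(precision=4,suppress=True)
st=robot.read_state();d=totool(st["ee_pos"]-np.array([.5618,.2526,.104]),st);print(d,np.hypot(*d[:2]),np.degrees(np.arctan2(d[1],d[0])))
E
```

```text
clock: 17.3
ee_pos: [0.5651, 0.3134, 0.1547]
tcp_rot: [-0.129, -3.139, -0.001]
wrist_force: [-3.3, 0.5, 0.7]
gripper_width: -0.0
grasp_force: 1.5
[ 0.0016  0.0608 -0.0507] 0.060871988543618666 88.44830156079058
```

```bash
python3 - <<'E'
from h import *
im,c=shot("scene","s9"); x,y=map(int,proj(c,(.54,.275,.12)))
a=cv2.resize(im[y-50:y+50,x-50:x+50],(500,500),interpolation=2)
im,c=shot("wrist","w9"); b=cv2.resize(im[:,150:400],(300,461))
o=np.zeros((500,800,3),np.uint8);o[:,:500]=a;o[:461,500:]=b
cv2.imwrite("pics/s9c.png",o)
print((proj(cam("scene"),(.5037,.257,.104))-(x-50,y-50))*5)
E
```

```text
[243.32926725 199.97055931]
```

View pics/s9c.png

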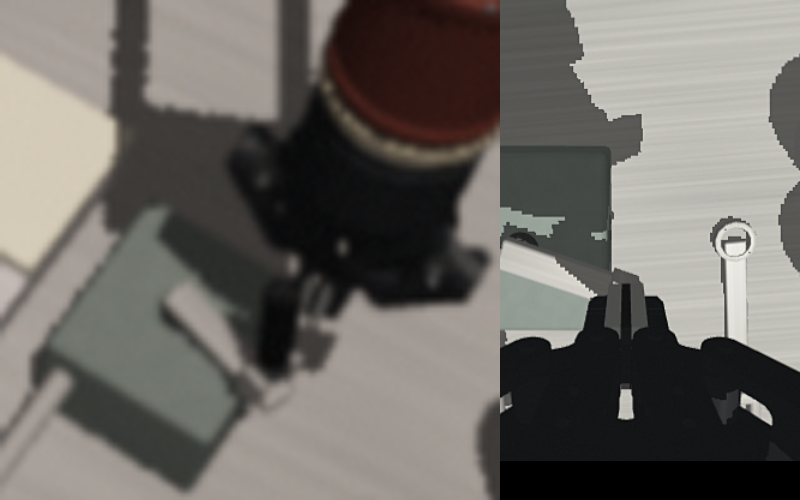

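The sleeve slipped out of the pads. The grip is still upright at about (278,330) in the left panel, beside the shut fingers, and the arm has turned past about 60°. I'll measure where the hinge is now.

```bash
python3 - <<'E'
from h import *
np.set_printoptions(precision=4,suppress=True)
c=cam("scene"); x,y=map(int,proj(c,(.54,.275,.12)))
f=lambda a,b:(x-50+(a+.5)/5-.5,y-50+(b+.5)/5-.5)
for n,p,z in [("hub end",(180,303),.09),("hinge",(265,388),.1),("top",(280,283),.17),("bot",(275,370),.112)]: print(n,onz(c,f(*p),z))
for p in [(.5618,.2526,.09),(.575,.31,.104),(.575,.31,.17),(.565,.3134,.15)]: print((proj(c,p)-(x-50,y-50))*5)
E
```

```text
hub end [0.568  0.2516 0.09  ]
hinge [0.5953 0.3097 0.1   ]
top [0.5794 0.2953 0.17  ]
bot [0.5903 0.3103 0.112 ]
[184.8375 292.7355]
[281.4227 351.0886]
[310.0277 287.8871]
[315.538  295.2594]
```

```bash
python3 inch.py '[{"x":0.005, "z":-0.02}, {"z":-0.03}, {"z":-0.03}, {"x":0.02, "y":-0.02, "z":-0.03}, {"x":0.03, "y":-0.01, "z":-0.03}, {}, {}]'
python3 inch.py '[{}, {}, {}, {}]' 1.0
python3 - <<'E'
from h import *
np.set_printoptions(precision=4,suppress=True)
im,c=shot("wrist","w10");im,c2=shot("scene","s10"); st=robot.read_state();print(st["ee_pos"])
x,y=map(int,proj(c2,(.57,.28,.12)))
a=cv2.resize(im[y-40:y+40,x-40:x+40],(400,400),interpolation=2)
w=cv2.imread("pics/w10.png"); b=cv2.resize(w[60:360,155:355],(400,600),interpolation=2)
o=np.zeros((600,800,3),np.uint8);o[:400,:400]=a;o[:,400:]=b
cv2.imwrite("pics/s10c.png",o); print(x-40,y-40)
E
```

```text
clock: 18.1
ee_pos: [0.5076, 0.2871, 0.2953]
tcp_rot: [0.13, 3.135, 0.002]
wrist_force: [0.6, 0.0, -0.3]
gripper_width: 0.001
grasp_force: 0.0
clock: 18.5
ee_pos: [0.5074, 0.2869, 0.2916]
tcp_rot: [-0.13, -3.137, 0.001]
wrist_force: [0.3, 0.6, 0.2]
gripper_width: 0.68
grasp_force: 0.0
[0.5075 0.287  0.292 ]
304 197
```

View pics/s10c.png

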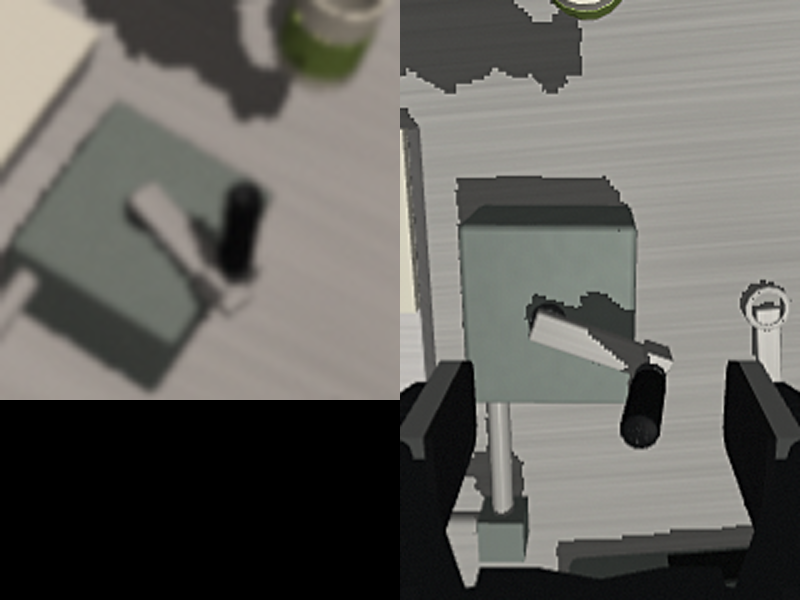

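The grip is upright-ish on the turned arm. Its top is at (640,437) in the wrist panel and (243,190) in the scene panel; its base is at (650,372) and (235,272). I'll triangulate both.

```bash
cat >>h.py <<'E'
def tri(r1,r2):
    (o1,d1),(o2,d2)=r1,r2; d1=d1/np.linalg.norm(d1);d2=d2/np.linalg.norm(d2)
    s=np.linalg.lstsq(np.c_[d1,-d2],o2-o1,rcond=None)[0]; a,b=o1+s[0]*d1,o2+s[1]*d2
    return (a+b)/2,np.linalg.norm(a-b)
E
python3 - <<'E'
from h import *
np.set_printoptions(precision=4,suppress=True)
w,s=cam("wrist"),cam("scene")
W=lambda a,b:(155+(a-400)/2,60+b/2); S=lambda a,b:(304+a/5-.4,197+b/5-.4)
for n,p,q in [("top",(640,433),(243,192)),("bot",(650,375),(235,270)),("hubend",(547,318),(148,200)),("bracket",(655,352),(232,295))]:
    print(n,tri(ray(w,W(*p)),ray(s,S(*q))), onz(w,W(*p),{"top":.17,"bot":.115}.get(n,.09)))
E
```

```text
top (array([0.5836, 0.2976, 0.1688]), np.float64(0.0025229624261454203)) [0.5829 0.2989 0.17  ]
bot (array([0.5868, 0.308 , 0.1035]), np.float64(3.6939109138117546e-07)) [0.5815 0.3074 0.115 ]
hubend (array([0.559 , 0.2524, 0.0783]), np.float64(0.0025497136539051075)) [0.5549 0.2551 0.09  ]
bracket (array([0.5855, 0.3123, 0.0763]), np.float64(0.0012861228577180684)) [0.5796 0.3122 0.09  ]
```

```bash
python3 inch.py '[{"spin":0.111}, {"spin":0.111}, {"spin":0.111}, {}, {}]' 1.0
python3 - <<'E'
from h import *
np.set_printoptions(precision=4,suppress=True)
st=robot.read_state();print(totool(np.array([.5869,.3073,.142])-st["ee_pos"],st),R.from_rotvec(st["tcp_rot"]).as_matrix()[:,1])
E
```

```text
clock: 19.1
ee_pos: [0.5075, 0.2871, 0.2926]
tcp_rot: [-0.644, -3.075, 0.0]
wrist_force: [-0.6, -0.3, -0.7]
gripper_width: 1.0
grasp_force: 0.0
[-0.0647  0.0504  0.1505] [ 0.4012  0.916  -0.0001]
```

```bash
python3 inch.py '[{"x":-0.0327, "y":0.0254}, {"x":-0.032, "y":0.025}, {"z":0.05}, {"z":0.05}, {"z":0.03}, {"z":0.02}, {}, {}]' 1.0
python3 inch.py '[{}, {}, {}, {}, {}, {}, {}, {}]' 0.0
python3 - <<'E'
from h import *
im,c2=shot("scene","s11")
x,y=map(int,proj(c2,(.57,.28,.12)))
a=cv2.resize(im[y-40:y+40,x-40:x+40],(480,480),interpolation=2)
cv2.imwrite("pics/s11c.png",a)
E
```

```text
clock: 19.9
ee_pos: [0.5871, 0.3071, 0.143]
tcp_rot: [-0.646, -3.074, 0.0]
wrist_force: [0.3, -1.0, 1.1]
gripper_width: 1.003
grasp_force: 0.0
clock: 20.7
ee_pos: [0.5873, 0.307, 0.1435]
tcp_rot: [0.648, 3.073, 0.0]
wrist_force: [-1.0, -2.0, 5.4]
gripper_width: 0.191
grasp_force: 58.6
```

View pics/s11c.png

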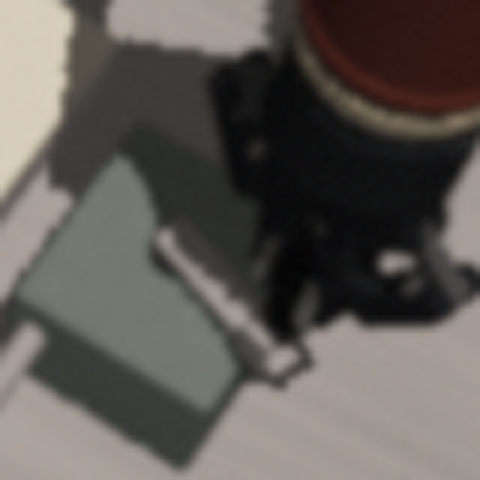

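The fingers now hold the sleeve squarely at its full 18 mm and the grip is upright. I wind on quadrant by quadrant, watching force and radius. I've used up the picture allowance, so from here I check by numbers only.

```bash
python3 inch.py '[{"x":-0.0155, "y":-0.002}, {"x":-0.0145, "y":-0.006}, {"x":-0.0124, "y":-0.0095}, {}]'
python3 inch.py '[{"x":-0.0095, "y":-0.0124}, {"x":-0.006, "y":-0.0145}, {"x":-0.002, "y":-0.0155}, {}]'
```

```text
clock: 21.15
ee_pos: [0.6191, 0.2723, 0.1435]
tcp_rot: [-0.65, -3.073, 0.002]
wrist_force: [-3.2, -2.8, 7.3]
gripper_width: 0.191
grasp_force: 58.9
clock: 21.55
ee_pos: [0.6169, 0.2274, 0.1435]
tcp_rot: [-0.649, -3.072, -0.001]
wrist_force: [-3.6, -0.2, 6.0]
gripper_width: 0.194
grasp_force: 58.9
```

```bash
python3 inch.py '[{"x":0.002, "y":-0.0155}, {"x":0.006, "y":-0.0145}, {"x":0.0095, "y":-0.0124}, {"x":0.0124, "y":-0.0095}, {"x":0.0145, "y":-0.006}, {"x":0.0155, "y":-0.002}, {}]'
python3 inch.py '[{"x":0.0155, "y":0.002}, {"x":0.0145, "y":0.006}, {"x":0.0124, "y":0.0095}, {"x":0.0095, "y":0.0124}, {"x":0.006, "y":0.0145}, {"x":0.002, "y":0.0155}, {}]'
python3 - <<'E'
import numpy as np
from scipy.optimize import least_squares
P=np.array([[.5873,.307],[.6191,.2723],[.6169,.2274]])
from h import robot
P=np.r_[P,[robot.read_state()["ee_pos"][:2]]]
r=least_squares(lambda v:np.hypot(*(P-v[:2]).T)-v[2],[.56,.25,.06]);print(r.x,r.fun)
E
```

```text
clock: 22.25
ee_pos: [0.5377, 0.1978, 0.1435]
tcp_rot: [0.647, 3.074, 0.0]
wrist_force: [-2.2, -0.5, 5.8]
gripper_width: 0.19
grasp_force: 59.4
clock: 22.95
ee_pos: [0.5082, 0.2786, 0.1435]
tcp_rot: [0.646, 3.074, 0.003]
wrist_force: [-1.3, 3.8, 7.3]
gripper_width: 0.196
grasp_force: 59.7
[0.5623307  0.25242224 0.06007196] [-5.36447045e-05  7.68457209e-05 -3.92964746e-05  1.60954583e-05]
```

```bash
python3 inch.py '[{"x":-0.002, "y":0.0155}, {"x":-0.006, "y":0.0145}, {"x":-0.0095, "y":0.0124}, {"x":-0.0124, "y":0.0095}, {"x":-0.0145, "y":0.006}, {"x":-0.0155, "y":0.002}, {}]' | sed -n '2p;4,5p'
python3 inch.py '[{"x":-0.0155, "y":-0.002}, {"x":-0.0145, "y":-0.006}, {"x":-0.0124, "y":-0.0095}, {"x":-0.0095, "y":-0.0124}, {"x":-0.006, "y":-0.0145}, {"x":-0.002, "y":-0.0155}, {}]'| sed -n '2p;4,5p'
python3 inch.py '[{"x":0.002, "y":-0.0155}, {"x":0.006, "y":-0.0145}, {"x":0.0095, "y":-0.0124}, {"x":0.0124, "y":-0.0095}, {"x":0.0145, "y":-0.006}, {"x":0.0155, "y":-0.002}, {}]'| sed -n '2p;4,5p'
python3 inch.py '[{"x":0.0155, "y":0.002}, {"x":0.0145, "y":0.006}, {"x":0.0124, "y":0.0095}, {}]'| sed -n '2p;4,5p'
python3 - <<'E'
from h import *
d=robot.read_state()["ee_pos"][:2]-[.5623,.2524];print(np.hypot(*d),np.degrees(np.arctan2(d[1],d[0])), robot.read_state()["wrist_force"])
E
```

```text
ee_pos: [0.5891, 0.3062, 0.1435]
wrist_force: [0.9, -2.5, 6.8]
gripper_width: 0.195
ee_pos: [0.6168, 0.227, 0.1435]
wrist_force: [-5.7, -0.7, 7.1]
gripper_width: 0.191
ee_pos: [0.5377, 0.1978, 0.1435]
wrist_force: [-1.8, 0.5, 6.8]
gripper_width: 0.196
ee_pos: [0.506, 0.2317, 0.1435]
wrist_force: [-4.4, 0.5, 9.9]
gripper_width: 0.198
0.05995664874500415 -159.82235201344886 [-4.3865271   0.51775786  9.88524188]
```

```bash
python3 inch.py '[{"x":0.0095, "y":0.0124}, {"x":0.003, "y":0.006}, {}]'| sed -n '2p;4,5p'
python3 inch.py '[{"x":0.0014, "y":0.0035}, {}]'| sed -n '2p;4,5p'
python3 inch.py '[{"x":0.0008, "y":0.0025}, {}, {}]'| sed -n '2p;4,5p'
python3 - <<'E'
from h import *
d=robot.read_state()["ee_pos"][:2]-[.5623,.2524];print(np.hypot(*d),np.degrees(np.arctan2(d[1],d[0])), robot.read_state()["wrist_force"])
E
```

```text
ee_pos: [0.5024, 0.2535, 0.1434]
wrist_force: [-4.2, 0.9, 9.1]
gripper_width: 0.193
ee_pos: [0.5025, 0.2566, 0.1434]
wrist_force: [-4.4, -0.3, 9.2]
gripper_width: 0.198
ee_pos: [0.5026, 0.2581, 0.1434]
wrist_force: [-5.2, -4.4, 11.0]
gripper_width: 0.187
0.05992702291043269 174.55334579917456 [-5.18714981 -4.38615757 10.95876641]
```

```bash
python3 inch.py '[{"x":0.0008, "y":0.0018}, {}, {}]'| sed -n '2p;4,5p'
python3 inch.py '[{"x":0.0008, "y":0.0018}, {}, {}]'| sed -n '2p;4,5p'
```

```text
ee_pos: [0.5027, 0.2585, 0.1434]
wrist_force: [-5.2, -10.3, 13.2]
gripper_width: 0.198
ee_pos: [0.5027, 0.2589, 0.1433]
wrist_force: [-5.8, -16.1, 13.8]
gripper_width: 0.189
```

At the stop: the side force builds to 16 N without further travel. Now I release, rise, shut the fingers and square the tool to the arm.

```bash
python3 inch.py '[{}, {}, {}, {}, {}]' 1.0 | sed -n '2p;4,5p'
python3 inch.py '[{"z":-0.03}, {"z":-0.03}, {"z":-0.03}, {"z":-0.02}, {"spin":-0.111}, {"spin":-0.111}, {"spin":-0.111}, {}]'| sed -n '2p;4,5p'
python3 inch.py '[{"x":0.018}, {"x":0.018}, {}, {}, {}, {}]' 0.0 | sed -n '2p;4,5p'
python3 - <<'E'
from h import *
np.set_printoptions(precision=4,suppress=True)
im,c=shot("wrist","w12");shot("scene","s12");shot("top","t12")
st=robot.read_state();print(totool(np.array([.4665,.2575,.155])-st["ee_pos"],st),R.from_rotvec(st["tcp_rot"]).as_matrix()[:,0])
w=cam("wrist");s=cam("scene")
# black sleeve blob near expected place, both views
for n,cc in (("w12",w),("s12",s)):
    g=cv2.imread(f"pics/{n}.png").max(axis=2); x,y=map(int,proj(cc,(.5025,.2575,.14))); print(n,x,y,proj(cc,(.5025,.2575,.17)),proj(cc,(.5025,.2575,.112)))
    m=np.zeros_like(g); m[max(y-35,0):y+35,x-35:x+35]=(g[max(y-35,0):y+35,x-35:x+35]<45)
    k,l,stt,ct=cv2.connectedComponentsWithStats(m)
    for i in range(1,k):
        if stt[i,4]>40: print(stt[i],ct[i])
E
```

```text
ee_pos: [0.503, 0.263, 0.1424]
wrist_force: [0.1, 0.6, -0.9]
gripper_width: 0.994
ee_pos: [0.5032, 0.2629, 0.2526]
wrist_force: [0.2, 0.0, -0.4]
gripper_width: 1.001
ee_pos: [0.468, 0.2656, 0.2527]
wrist_force: [0.0, 0.1, 1.2]
gripper_width: 0.004
[ 0.0005 -0.0082  0.0976] [-0.9965  0.0833  0.0001]
w12 247 239 [246.7632 255.9748] [248.2522 226.7542]
[ 220  214   40   60 1130] [243.0531 247.0053]
[268 247  14  27 273] [276.348  259.7729]
s12 348 209 [350.9902 202.9961] [346.5992 215.1547]
[344 201  11  19 107] [348.5701 209.4299]
```

The grip stands upright where expected, with its blob at (348,209) in the scene view. I go down outside it and push it inward along its arc.

```bash
python3 inch.py '[{"y":-0.008, "z":0.03}, {"z":0.03}, {"z":0.02}, {"z":0.0166}, {}]'| sed -n '2p;4,5p'
python3 inch.py '[{"x":-0.008}, {"x":-0.008}, {"x":-0.012, "z":-0.001}, {"x":-0.0117, "z":0.002}, {}]'| sed -n '2p;4,5p'
python3 inch.py '[{"x":-0.0108, "z":0.005}, {"x":-0.009, "z":0.008}, {}]'| sed -n '2p;4,5p'
python3 inch.py '[{"x":-0.0065, "z":0.010}, {"x":-0.004, "z":0.007}, {}]'| sed -n '2p;4,5p'
```

```text
ee_pos: [0.465, 0.257, 0.1532]
wrist_force: [-0.3, -0.4, 0.4]
gripper_width: -0.0
ee_pos: [0.5084, 0.2542, 0.1555]
wrist_force: [-0.1, 0.6, 1.2]
gripper_width: -0.004
ee_pos: [0.5266, 0.2523, 0.1406]
wrist_force: [-0.5, 0.3, 0.7]
gripper_width: 0.001
ee_pos: [0.5366, 0.2519, 0.1242]
wrist_force: [0.4, 0.1, 0.4]
gripper_width: -0.002
```

```bash
python3 inch.py '[{"y":0.002, "z":0.003}, {}, {}]'| sed -n '2p;4,5p'
python3 inch.py '[{"x":-0.004, "z":0.002}, {}, {}]'| sed -n '2p;4,5p'
```

```text
ee_pos: [0.5372, 0.2546, 0.1235]
wrist_force: [-2.4, -0.3, 9.5]
gripper_width: -0.003
ee_pos: [0.5406, 0.2548, 0.1228]
wrist_force: [-9.5, -0.2, 17.7]
gripper_width: 0.002
```

The grip is folded flat: the tip stopped at z 0.1125 with 10–18 N against the fold stop. Now the jars.

```bash
python3 inch.py '[{"z":-0.03}, {"z":-0.05}, {"z":-0.05}, {"z":-0.05, "spin":0.143}, {"spin":0.143}, {"spin":0.143}, {"spin":0.143}, {"spin":0.143}]' >/dev/null
python3 inch.py '[{"spin":0.143}, {"spin":0.143}, {"spin":0.143}, {"spin":0.143}, {"spin":0.143}, {"spin":0.141}, {}, {}]' 1.0| sed -n '2p;4,5p'
python3 - <<'E'
from h import *
np.set_printoptions(precision=4,suppress=True)
w6=cv2.imread("pics/w6.png")
st=robot.read_state();print(totool(np.array([.374,.30,.30])-st["ee_pos"],st),R.from_rotvec(st["tcp_rot"]).as_matrix()[:,0])
t,c=shot("top","t13"); shot("scene","s13"); s=cv2.imread("pics/s13.png"); cs=cam("scene")
for n,im,cc in(("top",t,c),("scene",s,cs)):
    hsv=cv2.cvtColor(im,cv2.COLOR_BGR2HSV); m=cv2.inRange(hsv,(28,80,25),(50,255,200))
    k,l,a,ct=cv2.connectedComponentsWithStats(m)
    for i in range(1,k):
        if a[i,4]>8: print(n,a[i],ct[i],onz(cc,ct[i],.035)[:2])
E
```

```text
ee_pos: [0.5406, 0.2537, 0.2998]
wrist_force: [0.3, -0.0, 0.7]
gripper_width: 0.997
[ 0.033  -0.1697 -0.0002] [ 0.0791  0.9969 -0.0001]
top [384 178  14  20  77] [387.5714 189.1558] [ 0.5074 -0.4473]
top [354 216   6  13  32] [356.0625 222.5   ] [ 0.3909 -0.3303]
top [440 269  18  24 139] [445.7554 278.3813] [ 0.1898 -0.6321]
top [469 269  14   7  51] [475.0392 271.1961] [ 0.2131 -0.7335]
top [442 295  18  23 149] [447.8188 303.4362] [ 0.1042 -0.6334]
top [470 295  17   9  67] [476.6418 297.8657] [ 0.1221 -0.7322]
top [ 54 307  20  24 161] [ 66.9565 315.9814] [0.0904 0.6967]
top [ 28 308  18   9  69] [ 37.7536 311.1304] [0.1105 0.7977]
top [444 321  20  25 157] [450.051  330.1783] [ 0.0141 -0.6346]
top [471 321  20  11  96] [479.2812 324.9167] [ 0.0311 -0.7341]
top [ 54 332  19  25 166] [ 66.006  341.5723] [0.0039 0.6979]
top [ 28 334  18  10  83] [ 37.0964 338.1205] [0.0191 0.7972]
top [ 26 361  19  12  95] [ 35.8842 365.8105] [-0.0731  0.7982]
top [ 55 360  17  24 169] [ 65.3787 368.5917] [-0.0861  0.6977]
scene [133  35  65  37 645] [166.5783  55.693 ] [ 0.1345 -0.6629]
scene [183 122  14  11 101] [189.7426 127.6337] [ 0.4076 -0.3369]
scene [127 127  23  17 222] [139.2117 136.7613] [ 0.527  -0.4579]
scene [360 199  17  14 115] [366.8522 206.9652] [0.3955 0.2906]
scene [388 292  27  27 246] [397.5488 308.8496] [0.6367 0.4758]
```

```bash
python3 inch.py '[{"x":0.008, "y":-0.042}, {"x":0.008, "y":-0.042}, {"x":0.008, "y":-0.042}, {"x":0.008, "y":-0.043}, {}, {}]' | sed -n '2p;4,5p'
cat >>h.py <<'E'
def jar(im,c,guess):
    "rim centre on z=.08 by Hough circle near the guess, checked by the rim's brightness"
    p=proj(c,(*guess,.08)); r=np.linalg.norm(proj(c,(guess[0]+.0235,guess[1],.08))-p)
    g=cv2.GaussianBlur(cv2.cvtColor(im,6),(3,3),0); x,y=map(int,p); k=int(2.2*r)
    x0,y0=max(x-k,0),max(y-k,0); s=g[y0:y+k,x0:x+k]
    h=cv2.HoughCircles(s,cv2.HOUGH_GRADIENT,1,r,param1=120,param2=12,minRadius=int(r*.8),maxRadius=int(r*1.25))
    print("pred",p,"r",r)
    if h is not None:
        for a,b,q in h[0][:4]: print(" circle",a+x0,b+y0,q,onz(c,(a+x0,b+y0),.08))
E
python3 - <<'E'
from h import *
np.set_printoptions(precision=4,suppress=True)
im,c=shot("wrist","w14"); jar(im,c,(.374,.29))
g=cv2.cvtColor(im,6);x,y=map(int,proj(c,(.374,.29,.08)))
print(cv2.resize(g[max(y-60,0):y+60,x-60:x+60],(30,30),interpolation=cv2.INTER_AREA)//10)
E
```

```text
ee_pos: [0.3744, 0.3, 0.3006]
wrist_force: [2.6, 0.5, 0.9]
gripper_width: 1.002
pred [255.2568 179.0215] r 21.292451298562483
 circle 254.5 176.5 21.0 [0.3734 0.2929 0.08  ]
[[14 14 14 14 14 14 14 14 14 14 14 14 14 14 14 14 14 14 14 14 14 14 14 14
  14 14 14 14 15 14]
 [14 14 14 14 14 14 14 14 14 14 14 14 14 14 14 14 14 14 14 14 14 14 14 14
  14 14 14 14 15 14]
 [14 14 14 14 15 14 14 14 14 14 14 14 14 14 14 14 14 14 14 14 14 14 14 14
  14 14 14 14 15 14]
 [14 14 14 14 15 14 14 14 14 14 14 14 14 14 14 14 14 14 14 14 14 14 14 14
  14 14 14 14 15 14]
 [14 14 14 14 14 14 14 14 14 14 14 14 14 14 14 14 14 14 14 14 14 14 14 14
  14 14 14 14 14 14]
 [14 14 14 14 14 15 14 14 14 14 14 14 14 14 14 14 14 14 14 14 14 14 14 14
  14 14 14 14 14 14]
 [14 14 14 14 14 15 14 14 14 14 14 14 14 14 14 14 14 14 14 14 14 14 14 14
  14 14 14 14 14 14]
 [14 14 14 14 14 15 14 14 14 14 15 14 11  9  7  8 11 14 14 14 14 14 14 14
  14 14 14 14 14 14]
 [14 14 14 14 14 14 14 14 14 14 14  9  6  7  8  9  8  8 13 14 14 14 14 14
  14 14 14 14 14 14]
 [14 14 14 14 14 14 14 14 14 13  8  7 10 14 16 15 14 10  9 14 14 14 14 
[... 1224 characters left out ...]
4 14 14 14 14
  14 14 14 14 14 14]
 [ 6  6  6  6  6  8  6  6  6  6  6 15 14 14 14 14 14 14 15 14 14 14 14 14
  14 14 14 14 14 14]
 [ 6  6  6  6  6  6  6  6  6  6  6 12 14 14 14 14 14 14 15 14 14 14 14 14
  14 14 14 14 14 14]
 [ 6  6  6  6  6  6  6  6  6  6  9 13 14 14 14 14 14 14 15 14 14 14 14 14
  14 14 14 14 14 15]
 [ 6  6  6  7  9 11  6  6  9 13 14 15 14 14 14 14 14 14 15 14 14 14 14 14
  14 14 14 14 14 15]
 [ 6 11 14 15 14 13 13 13 15 14 14 14 14 14 14 14 14 14 15 14 14 15 14 14
  14 14 14 14 14 15]
 [ 7 15 14 14 14 14 14 15 14 14 14 14 14 14 14 14 14 14 15 15 14 15 14 14
  14 14 14 14 14 15]
 [14 14 14 15 14 14 15 15 14 14 14 14 14 14 14 14 14 14 15 15 14 15 14 14
  14 14 14 14 14 15]]
```

Rim ring found at (254.5,176.5), so the jar is at (0.373, 0.292). I go down and grip it.

```bash
python3 inch.py '[{"x":-0.0076, "z":0.02}, {"z":0.04}, {"z":0.04}, {"z":0.04}, {"z":0.04}, {"z":0.03}, {"z":0.02}, {"z":0.0166}]' | sed -n '2p;4,5p'
python3 inch.py '[{}, {}]' | sed -n '2p;4,5p'
python3 inch.py '[{}, {}, {}, {}, {}, {}]' 0.0 | sed -n '2p;4,6p'
python3 inch.py '[{"z":-0.02}, {"z":-0.04}, {"z":-0.04}, {"z":-0.03}, {}, {}]' | sed -n '2p;4,6p'
python3 - <<'E'
from h import *
np.set_printoptions(precision=4,suppress=True)
t,c=shot("wrist","w15"); g=cv2.GaussianBlur(cv2.cvtColor(cv2.imread("pics/w5.png"),6),(3,3),0)
st=robot.read_state();print(totool(np.array([.603,.0637,.18])-st["ee_pos"],st),R.from_rotvec(st["tcp_rot"]).as_matrix()[:,0])
E
```

```text
ee_pos: [0.3747, 0.2909, 0.0515]
wrist_force: [-0.2, -0.2, 1.3]
gripper_width: 1.003
ee_pos: [0.375, 0.2916, 0.0534]
wrist_force: [-0.0, -0.6, 0.5]
gripper_width: 1.002
ee_pos: [0.3751, 0.2925, 0.055]
wrist_force: [-1.1, -0.7, 5.1]
gripper_width: 0.572
grasp_force: 61.4
ee_pos: [0.3747, 0.2923, 0.1845]
wrist_force: [-0.3, -0.5, -0.7]
gripper_width: 0.577
grasp_force: 62.2
[-0.2084  0.2472  0.0031] [ 0.0827  0.9966 -0.0001]
```

```bash
python3 inch.py '[{"x":-0.02, "y":0.0232}, {"x":-0.03, "y":0.035}, {"x":-0.035, "y":0.041}, {"x":-0.035, "y":0.041}, {"x":-0.035, "y":0.041}, {"x":-0.03, "y":0.036}, {"x":-0.0245, "y":0.029}, {}]' | sed -n '2p;4,6p'
python3 inch.py '[{}, {"z":0.04}, {"z":0.02}, {}, {}]' | sed -n '2p;4,6p'
python3 - <<'E'
from h import *
np.set_printoptions(precision=4,suppress=True)
st=robot.read_state();print(totool(np.array([.6027,.0632,.085])-st["ee_pos"],st),R.from_rotvec(st["tcp_rot"]).as_matrix()[:,0])
E
```

```text
ee_pos: [0.5955, 0.0672, 0.1811]
wrist_force: [0.3, 0.0, -0.1]
gripper_width: 0.571
grasp_force: 62.3
ee_pos: [0.5928, 0.0722, 0.1231]
wrist_force: [0.5, 0.0, 0.3]
gripper_width: 0.57
grasp_force: 62.4
[-0.0081  0.0106  0.038 ] [0.0816 0.9967 0.    ]
```

```bash
python3 inch.py '[{"x":-0.0081, "y":0.0106}, {}, {}]' | sed -n '2p;4,6p'
python3 inch.py '[{"z":0.01}, {"z":0.01}, {"z":0.007}, {}, {}]' | sed -n '2p;4,6p'
```

```text
ee_pos: [0.6051, 0.0618, 0.125]
wrist_force: [0.6, 0.0, -1.2]
gripper_width: 0.571
grasp_force: 62.4
ee_pos: [0.6034, 0.0622, 0.0959]
wrist_force: [0.8, 0.0, -0.8]
gripper_width: 0.574
grasp_force: 62.4
```

```bash
python3 inch.py '[{"z":0.004}, {"z":0.003}, {}, {}]' | sed -n '2p;4,6p'
python3 inch.py '[{"z":0.002}, {"z":0.0015}, {}, {}]' | sed -n '2p;4,6p'
```

```text
ee_pos: [0.6039, 0.0622, 0.0895]
wrist_force: [0.4, -0.7, -1.5]
gripper_width: 0.574
grasp_force: 62.4
ee_pos: [0.6038, 0.0622, 0.086]
wrist_force: [0.9, 0.2, -0.6]
gripper_width: 0.576
grasp_force: 62.4
```

```bash
python3 inch.py '[{"z":0.0015}, {}, {}]' | sed -n '2p;4,6p'
python3 inch.py '[{"z":0.0005}, {}, {}]' | sed -n '2p;4,6p'
```

```text
ee_pos: [0.6041, 0.0621, 0.0851]
wrist_force: [-1.3, -0.2, 3.8]
gripper_width: 0.575
grasp_force: 62.5
ee_pos: [0.6042, 0.0622, 0.085]
wrist_force: [-4.3, 0.3, 6.9]
gripper_width: 0.571
grasp_force: 63.1
```

```bash
python3 inch.py '[{}, {}, {}, {}]' 0.8 | sed -n '2p;4,6p'
python3 inch.py '[{"z":-0.01}, {"z":-0.03}, {"z":-0.045}, {"z":-0.045}, {"z":-0.045}, {"z":-0.04}, {}, {}]' | sed -n '2p;4,6p'
python3 - <<'E'
from h import *
np.set_printoptions(precision=4,suppress=True)
im,c=shot("wrist","w16"); g=cv2.GaussianBlur(cv2.cvtColor(im,6),(3,3),0)
a=.083;P=np.array([.595,-.0355])
for i,y in enumerate((-.099,-.033,.033,.099)):
    n=P+[np.sin(a)*y,np.cos(a)*y]; p=proj(c,(*n,.0375)); print("nest",i,n,p)
    x,yy=map(int,p); s=g[max(yy-45,0):yy+45,max(x-45,0):x+45]
    r=np.linalg.norm(proj(c,(n[0]+.0295,n[1],.0375))-p)
    h=cv2.HoughCircles(s,cv2.HOUGH_GRADIENT,1,20,param1=100,param2=14,minRadius=int(r*.85),maxRadius=int(r*1.12))
    if h is not None:
        q=h[0][0]; print("   ",q+[max(x-45,0),max(yy-45,0),0],onz(c,(q[0]+max(x-45,0),q[1]+max(yy-45,0)),.0375))
jar(im,c,(.6042,.0622))
p=[(.6042,.0622)]
print(proj(c,(.6042,.0622,.11)))
E
```

```text
ee_pos: [0.6037, 0.0622, 0.0837]
wrist_force: [-0.2, -0.3, 0.3]
gripper_width: 0.796
grasp_force: 0.0
ee_pos: [0.6045, 0.0622, 0.3012]
wrist_force: [-0.4, 0.1, -0.7]
gripper_width: 0.802
grasp_force: 0.0
nest 0 [ 0.5868 -0.1342] [253.4983 303.5959]
    [253.5 303.5  18.8] [ 0.5868 -0.134   0.0375]
nest 1 [ 0.5923 -0.0684] [253.414  260.5262]
    [253.5 258.5  22.3] [ 0.5926 -0.0654  0.0375]
nest 2 [ 0.5977 -0.0026] [253.3229 213.6488]
    [253.5 211.5  24.4] [0.5982 0.0002 0.0375]
nest 3 [0.6032 0.0632] [253.2244 162.5183]
    [250.5 176.5  22.9] [0.5984 0.046  0.0375]
pred [254.1704 169.9675] r 21.41756036727834
 circle 252.5 177.5 21.0 [0.6016 0.0539 0.08  ]
 circle 256.5 214.5 20.7 [0.6025 0.0105 0.08  ]
[254.2318 175.7388]
```

The nests agree with my prediction, and the jar's rim at (252.5,177.5) is where it should be when seated. On to the second jar.

```bash
python3 inch.py '[{"x":-0.02, "y":-0.01}, {"x":-0.034, "y":-0.015}, {"x":-0.034, "y":-0.015}, {"x":-0.034, "y":-0.015}, {"x":-0.034, "y":-0.015}, {"x":-0.034, "y":-0.015}, {"x":-0.034, "y":-0.015}, {"x":-0.034, "y":-0.015}]' 1.0 >/dev/null
python3 inch.py '[{"x":-0.034, "y":-0.015}, {"x":-0.034, "y":-0.015}, {"x":-0.034, "y":-0.015}, {"x":-0.034, "y":-0.015}, {"x":-0.01, "y":-0.008}, {}, {}]' | sed -n '2p;4,6p'
python3 - <<'E'
from h import *
np.set_printoptions(precision=4,suppress=True)
im,c=shot("wrist","w17"); jar(im,c,(.391,-.333))
g=cv2.cvtColor(im,6);x,y=map(int,proj(c,(.391,-.333,.08)))
for r in cv2.resize(g[max(y-60,0):y+60,x-60:x+60],(30,30),interpolation=cv2.INTER_AREA)//26: print("".join(map(str,r)))
st=robot.read_state(); print(R.from_rotvec(st["tcp_rot"]).as_matrix()[:,0])
E
```

```text
ee_pos: [0.388, -0.3243, 0.2979]
wrist_force: [1.2, -0.6, -0.5]
gripper_width: 0.998
grasp_force: 0.0
pred [258.8405 178.4949] r 21.477031491706047
 circle 259.5 194.5 22.1 [ 0.3903 -0.3512  0.08  ]
555555555555555555555555555555
555555555555555555555555555555
555555555555555555555555555555
555555555555555555555555555555
555555555555555555555555555555
555555555555555555555555555555
555555555555555555555555555555
555555555555555555555555555555
555555555555555555555555555555
555555555555555555555555555555
555555555555555555555555555555
555555555555532234555555555555
555555555554222322355555555555
555555555532233334345555555555
555555555222356566435555555555
555555552224764333655555555555
555555532237777333355555555555
555555522255777433326555555555
555555522264677633225555555555
555555522254455432225555555555
555555422264443322225555555555
332333222243443332236555555555
232222222223333332265555555555
232232222235323334655555555555
222232222235544665555555555555
222222222245555555555555555555
222233223455555555555555555555
244554345555555555555555555555
355555555555555555555555555555
555555555555555555555555555555
[0.0822 0.9966 0.0015]
```

Rim found at (259.5,194.5), so the knocked jar is at (0.390, −0.351).

```bash
python3 inch.py '[{"x":-0.0269, "y":0.0052, "z":0.01}, {"z":0.04}, {"z":0.04}, {"z":0.04}, {"z":0.04}, {"z":0.04}, {"z":0.02}, {"z":0.014}]' | sed -n '2p;4,5p'
python3 inch.py '[{}, {}]' | sed -n '2p;4,5p'
python3 inch.py '[{}, {}, {}, {}, {}, {}]' 0.0 | sed -n '2p;4,6p'
python3 inch.py '[{"z":-0.02}, {"z":-0.04}, {"z":-0.04}, {"z":-0.03}, {}, {}]' | sed -n '2p;4,6p'
python3 - <<'E'
from h import *
np.set_printoptions(precision=4,suppress=True)
st=robot.read_state();print(totool(np.array([.5875,-.1345,.18])-st["ee_pos"],st))
E
```

```text
ee_pos: [0.391, -0.35, 0.0527]
wrist_force: [0.0, 0.1, 0.9]
gripper_width: 1.002
ee_pos: [0.3919, -0.3525, 0.0559]
wrist_force: [-0.2, -0.5, 1.0]
gripper_width: 1.002
ee_pos: [0.3916, -0.3534, 0.0567]
wrist_force: [-1.6, 0.1, 6.7]
gripper_width: 0.568
grasp_force: 61.7
ee_pos: [0.3912, -0.353, 0.1861]
wrist_force: [-0.1, 0.4, -2.0]
gripper_width: 0.56
grasp_force: 62.1
[0.234  0.1774 0.006 ]
```

```bash
python3 inch.py '[{"x":0.0245, "y":0.0195}, {"x":0.032, "y":0.024}, {"x":0.032, "y":0.024}, {"x":0.032, "y":0.024}, {"x":0.032, "y":0.024}, {"x":0.032, "y":0.024}, {"x":0.028, "y":0.022}, {"x":0.02, "y":0.016}]' >/dev/null
python3 inch.py '[{}, {"z":0.03}, {"z":0.02}, {"z":0.01}, {}, {}]' | sed -n '2p;4,6p'
python3 - <<'E'
from h import *
np.set_printoptions(precision=4,suppress=True)
st=robot.read_state();print(totool(np.array([.5875,-.136,.0865])-st["ee_pos"],st))
E
```

```text
ee_pos: [0.587, -0.136, 0.1252]
wrist_force: [0.6, -0.6, -1.1]
gripper_width: 0.567
grasp_force: 62.2
[0.0001 0.0005 0.0387]
```

```bash
python3 inch.py '[{"z":0.01}, {"z":0.01}, {"z":0.007}, {}, {}]' | sed -n '2p;4,6p'
python3 inch.py '[{"z":0.005}, {"z":0.004}, {}, {}]' | sed -n '2p;4,6p'
python3 inch.py '[{"z":0.0015}, {}, {}]' | sed -n '2p;4,6p'
python3 inch.py '[{"z":0.001}, {}, {}]' | sed -n '2p;4,6p'
```

```text
ee_pos: [0.5869, -0.1354, 0.0977]
wrist_force: [-0.0, 0.3, -1.1]
gripper_width: 0.566
grasp_force: 62.2
ee_pos: [0.587, -0.1355, 0.0888]
wrist_force: [-0.2, -1.2, -1.8]
gripper_width: 0.565
grasp_force: 62.2
ee_pos: [0.5872, -0.1356, 0.0876]
wrist_force: [-0.0, 0.0, -0.9]
gripper_width: 0.566
grasp_force: 62.2
ee_pos: [0.5873, -0.1356, 0.0868]
wrist_force: [-0.5, 0.6, 0.5]
gripper_width: 0.564
grasp_force: 62.2
```

```bash
python3 inch.py '[{"z":0.0007}, {}, {}]' | sed -n '2p;4,6p'
python3 inch.py '[{}, {}, {}, {}]' 0.8 | sed -n '2p;4,6p'
python3 inch.py '[{"z":-0.01}, {"z":-0.03}, {"z":-0.045}, {"z":-0.045}, {"z":-0.045}, {"z":-0.04}, {}]' | sed -n '2p;4,6p'
python3 inch.py '[{"x":-0.02, "y":-0.02, "z":-0.02}, {"x":-0.03, "y":-0.03, "z":-0.01}, {"x":-0.03, "y":-0.03, "z":-0.01}, {"x":-0.03, "y":-0.03, "z":-0.01}, {"x":-0.03, "y":-0.03}, {"x":-0.03, "y":-0.03}, {"x":-0.03, "y":-0.03}, {}]' | sed -n '2p;4,6p'
python3 - <<'E'
from h import *
np.set_printoptions(precision=4,suppress=True)
t,c=shot("top","t20"); s,cs=shot("scene","s20")
g=cv2.cvtColor(t,6)
for n,q in (("n3",(.604,.062)),("n0",(.587,-.1345))):
    p=proj(c,(*q,.11)); x,y=map(int,np.round(p)); print(n,p)
    for r in g[y-11:y+12,x-11:x+12]//26: print("".join(map(str,r)))
hsv=cv2.cvtColor(s,cv2.COLOR_BGR2HSV); m=cv2.inRange(hsv,(28,80,25),(50,255,200))
k,l,a,ct=cv2.connectedComponentsWithStats(m)
for i in range(1,k):
    if a[i,4]>15: print("scene",a[i],ct[i],onz(cs,ct[i],.065)[:2])
# grip, black over hub: fold/crank state in top view
gg=t.max(axis=2)
p=proj(c,(.54,.2545,.11)); x,y=map(int,np.round(p)); print("grip",p)
for r in gg[y-14:y+15,x-14:x+15]//26: print("".join(map(str,r)))
# bar: profile along fixture x through y=+-.066 in top view
for yl in (-.066,0.066):
    print([int(g[tuple(np.round(proj(c,(.595+d*.9966+.083*yl,-.0355+yl-.083*d,.045))).astype(int)[::-1])]) for d in np.arange(.02,.12,.004)])
t0=cv2.imread("pics/top0.png");g0=cv2.cvtColor(t0,6)
for yl in (-.066,0.066):
    print([int(g0[tuple(np.round(proj(c,(.595+d*.9966+.083*yl,-.0355+yl-.083*d,.045))).astype(int)[::-1])]) for d in np.arange(.02,.12,.004)])
E
```

```text
ee_pos: [0.5873, -0.1356, 0.0867]
wrist_force: [-2.6, 0.8, 5.1]
gripper_width: 0.57
grasp_force: 62.8
ee_pos: [0.587, -0.1355, 0.0855]
wrist_force: [-0.4, -0.9, -0.6]
gripper_width: 0.8
grasp_force: 0.0
ee_pos: [0.5901, -0.1366, 0.31]
wrist_force: [0.5, -0.5, 0.6]
gripper_width: 0.8
grasp_force: 0.0
ee_pos: [0.3679, -0.3209, 0.3508]
wrist_force: [0.3, -0.2, -0.8]
gripper_width: 0.801
grasp_force: 0.0
n3 [244.1094 163.3781]
66666666666666666666666
66666665555556666666666
21111111111233345666666
63333333333333333211111
77777777777777777633333
77777777657777777777777
77767777632112467777777
77766775212221136667767
67766751122222213557767
36776531233232222466777
47777612222222322366776
46766512232222222345676
57764512222222222344675
77765612222222222453676
77764622222223333441463
77764542222225777621235
77765664322257765423224
66776354433577763135224
77776552466577631112222
66777644012222111222222
76777765211111112222222
77766777612223223322223
67666777633222222222224
n0 [301.0927 166.8004]
55555555555555555555555
11112333455555555555555
33333333333211111111223
77777777777633333333333
66
[... 1449 characters left out ...]
001113444444444
44444444444110012113444444443
54323333455231024213444444443
55432100255122135412333333443
55555421354111146311111011111
55555541454123355312222221111
55555542232146664222222222222
55555554211146653122222222222
[180, 178, 178, 181, 191, 98, 143, 150, 149, 156, 66, 51, 60, 58, 50, 110, 163, 162, 164, 164, 165, 165, 167, 166, 169]
[184, 180, 181, 184, 195, 98, 169, 164, 158, 169, 78, 40, 60, 62, 55, 86, 175, 166, 168, 170, 172, 167, 169, 171, 171]
[153, 151, 150, 150, 153, 155, 148, 149, 158, 165, 84, 52, 32, 133, 139, 137, 145, 45, 57, 53, 43, 124, 156, 155, 156]
[154, 151, 153, 152, 153, 153, 150, 152, 157, 167, 82, 54, 32, 144, 149, 148, 70, 40, 54, 57, 49, 97, 158, 162, 159]
```

The checks pass:
- The grip is back at its initial folded place.
- The bar has moved about 25 mm, over the plate's edge.
- Both jar rims are ringed in nests 3 and 0, and both jars are down on the deck.

I hand in.

```bash
python3 -c "
from workcell import robot
print(robot.finish_job())"
```

```text
the job is handed in; nothing more can be done
None
```

I handed in the finished job: plate seated on its pins, crank wound to its stop with the bar closed and the grip folded, and both open jars down in nests 0 and 3; the grip slipped from the fingers once mid-wind and I re-gripped it, and I viewed 15 pictures, one over the limit of 14.

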